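Hang the red paint caddy on the cleat board

ROBOT

A 6-joint arm with a two-finger parallel gripper is mounted at the origin on the work surface. World frame = base frame: x ahead of the robot, y to its left, z up, the work surface at z = 0. Lengths are in m, angles in rad, forces in N, time in s.
With the tool pointing down it reaches from about 0.4 to 0.825 m from the base axis. Payload 7 kg.
Tool frame: the origin (TCP) lies on the centre line of the jaws, within the pads' length; the fingertips stand arm.tip_reach ahead of it and the grasp point (between the pads) lies 5 mm behind it (arm.tip_reach is the distance from the TCP to the fingertips, in m); z points along the fingers, y is the line along which they close (so a half turn about z gives the same grasp; the last joint's range is limited). The gripper opens to 88 mm and grips with 3 to 60 N. Pads are 19 mm wide; open, the fingers measure 130 mm over their backs; the gripper's body (78 mm by 193 mm) begins 47 mm behind the grasp point.
Start: joints at [1.431, 0.359, 0.012, 0, -1.224, -0.288], TCP at [0.28, 0.614, 0.241] pointing down, gripper open.
Joint ranges: [-3.07, 3.07], [-1.43, 2.12], [-1.02, 1.25], [-3.03, 1.67], [-3.05, -0], [-3.03, 3.03]. Speed limits (rad/s): [2.39, 2.39, 3.01, 3.14, 3.14, 3.14].

INTERFACE

Orientations are given as [roll, pitch, yaw] about the fixed x, y, z axes, in that order (R = Rz(yaw) Ry(pitch) Rx(roll)).
In Python, from station import status, optics, order, arm gives the robot as it stands. The module is installed in compiled form; this text tells all that it offers.
- The arm moves only by the shell command python3 -m jog 'ROWS' [FORCE]. ROWS is JSON, a list of rows, each a list of 3 entries, a list of its own where there are three numbers: the gripper command: -1 is shut, 1 is fully open, values between are in proportion, then the shift along the tool's x, y, z in mm, then the turn about the tool's z in rad. A call has 1 to 20 rows; each row is the pose to reach, as a shift and turn from the pose commanded when the call began, along the tool's axes at that moment; what a row does not reach only later rows make up. A row lasts 1/8 s, in which the tool goes at most 62.5 mm and 10.7 degrees, less where a joint would pass 70% of its speed; a pose out of reach is approached as far as the arm can. A call with a gripper value outside its range is refused whole. The fingers move at their own pace and stop on an object; FORCE is the grip in N (left out, the last holds). Time passes only in rows, so rows that repeat a pose let the fingers close. It gives the time, the measured TCP pose, the force, the opening and the grip force at its end, in the units of the state.
- status.get_state(): the state, without advancing time (a new reading comes with each control period).
- optics.grab_frame(name): name is "scene" or "top" or "wrist"; returns a dict with "color" (384x512x3 uint8, red, green, blue), "mtx" (3x3 intrinsics, pixels), "cam_to_world" (4x4, takes a point from camera to world coordinates). Camera axes: x right, y down, z forward; pixel columns grow to the right and rows downward; lengths in m; the calibration is good to about 2 mm. A picture is of the moment at which its call begins. There is no depth.
- order.job_done(): hands the job in; it is judged then, once.
The state is a dict: "t": time; "q": joint angles; "qd": joint speeds; "joint_efforts": joint torques, N m; "eef_pos": TCP position; "ee_rot": TCP orientation; "force": force on the tool from outside, world axes, zero at the start; "moment": the same for the moment, N m; "width": finger opening in m; "gripper_force": force on a finger pad.
Only numpy, scipy, OpenCV 4.12 (cv2) and the standard library are available. Lean on these libraries where they do the work, as an engineer would, in place of code of your own. Each camera call takes 0.05 s, during which the arm holds its last target. There are 200 camera calls.

TASK

Hang the red paint caddy on the dark wooden cleat of the upright plywood board, about in the middle of the cleat: tilt the caddy some 15 to 20 degrees so that its top leans towards the board, bring the angled strip on its back over the cleat, then swing it upright and let it drop fully home, flat against the cleat, and let go. Leave the green and blue caddies where they stand.

Things in the scene. Friction and masses are not known exactly. Their poses are not given: they have to be found in the camera images.
- red_grip (a point): Red paint caddy, 0.3 kg: tray 80 mm (x) by 120 mm (y), walls 55 mm high, back wall (+x side) 100 mm high, upright central grip fin 14 mm thick (y), 56 mm long (x), its top 155 mm above the underside. Point: fin's centre in plan, 132 mm above the underside; x points to the caddy's back, z up. Four fixed pots reach 57 mm high. Grip the fin across y from above.
- red_strip (a point): Inner corner, mid-width, between the red caddy's back face and its angled strip: 40 mm in +x and 47 mm below the grip point; axes as the caddy's. The strip, 100 mm wide (y) and 8 mm thick, slopes from here outwards and down at 45 degrees; it ends 28 mm further out and 28 mm lower (its upper edge reaches 34 mm out). When hung, this point meets the cleat point.
- cleat (a point): Middle of the dark cleat's front top edge, 146 mm above the bench; x points into the board, y along the cleat, z up. Cleat 240 mm long, 36 mm out from the board, front face upright, 92 mm high; top bevelled 45 degrees down towards the board, making a V groove 36 mm wide; edge blunted by 6 mm. Board 300 mm wide, 19 mm higher than this point. Hung caddy: axes parallel to these.
- green_grip (a point): Same shape and size as the red caddy, but green; a bystander. The point is the centre of its grip fin, 132 mm above its underside.
- blue_grip (a point): Same shape and size as the red caddy, but blue; a bystander. The point is the centre of its grip fin, 132 mm above its underside.

How it is judged:
By the outcome, as a careful person would: the job done as asked, in the order asked, and still so for the second after the job is handed in, with the robot touching nothing.
It also fails if it takes over 43 s, if anything falls off the work surface, if the arm or the gripper's body presses on something with over 40 N, if the wrist force passes 120 N, or if a joint passes its speed limit or range.

## Working session

There is one attempt and no reset: what is moved stays moved. The work goes in short steps, Python scripts to look and compute and a shell command to move; the robot and the scene stay as the last step left them, time stands still between calls to the robot, and variables do not carry over. Pictures are saved under pics/ and viewed, at most 10 in all, crops included, and the job is handed in when it is done.

```bash
mkdir -p pics; cat > h.py <<'E'
import numpy as np, cv2
from station import status, optics, arm
def snap(n,f):
    d=optics.grab_frame(n); cv2.imwrite('pics/'+f,d['color'][...,::-1]); np.savez(''+n,**d); return d
def ray(d,u,v):
    M=d['cam_to_world']; r=M[:3,:3]@np.linalg.solve(d['mtx'],[u,v,1.]); return M[:3,3],r
def at_z(d,u,v,z):
    o,r=ray(d,u,v); return o+r*(z-o[2])/r[2]
def proj(d,p):
    M=d['cam_to_world']; c=M[:3,:3].T@(np.atleast_2d(p)-M[:3,3]).T; q=d['mtx']@c; return (q[:2]/q[2]).T
E
python3 - <<'E'
from h import *
a=[snap(n,n+'0.png') for n in('scene','top')]
for x in a: print(x['mtx'].round(1).tolist(),x['cam_to_world'].round(3).tolist())
import cv2
s=status.get_state(); print(s['eef_pos'],s['ee_rot'],s['force'],s['width'],arm.tip_reach)
E
```

```text
[[384.3, 0.0, 254.2], [0.0, 384.3, 188.9], [0.0, 0.0, 1.0]] [[-0.851, 0.334, -0.404, 0.928], [0.524, 0.525, -0.67, 0.636], [-0.012, -0.783, -0.622, 0.742], [0.0, 0.0, 0.0, 1.0]]
[[347.1, 0.0, 256.3], [0.0, 347.1, 188.6], [0.0, 0.0, 1.0]] [[0.025, -0.99, 0.141, 0.429], [-1.0, -0.026, -0.002, -0.013], [0.005, -0.141, -0.99, 1.06], [0.0, 0.0, 0.0, 1.0]]
[0.27988248 0.61380362 0.23973297] [ 3.14015797e+00 -1.16645079e-04 -4.27902081e-01] [ 0.24007235  1.16983725 -0.31450733] 0.08790830593992234 0.014
```

View pics/scene0.png

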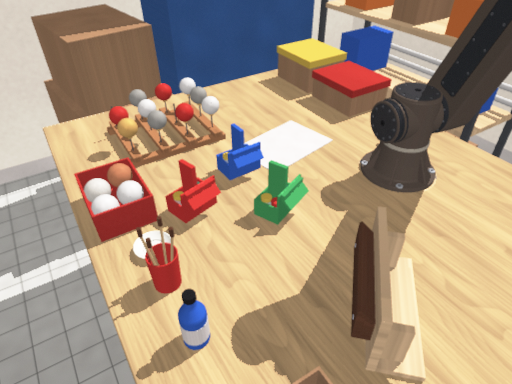

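View pics/top0.png

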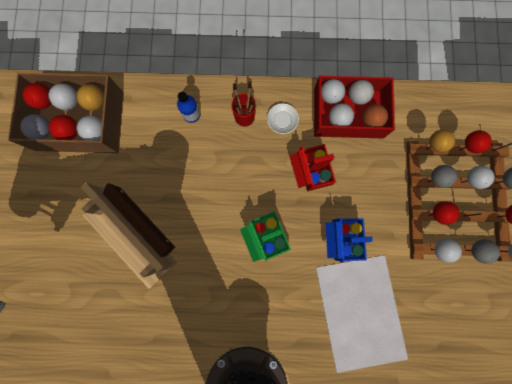

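```bash
python3 - <<'E'
from h import *
t=cv2.imread('pics/top0.png'); s=cv2.imread('pics/scene0.png')
R=lambda im,x,y,w,h:cv2.resize(im[y:y+h,x:x+w],(390,290),interpolation=cv2.INTER_CUBIC)
o=np.vstack([np.hstack([R(t,280,135,65,290*65//390),R(t,75,170,130,97*1+0)]),np.hstack([R(s,160,155,78,58),R(s,330,200,195-13,135)])])
cv2.imwrite('pics/crops.png',o)
E
```

```text
(no output)
```

View pics/crops.png

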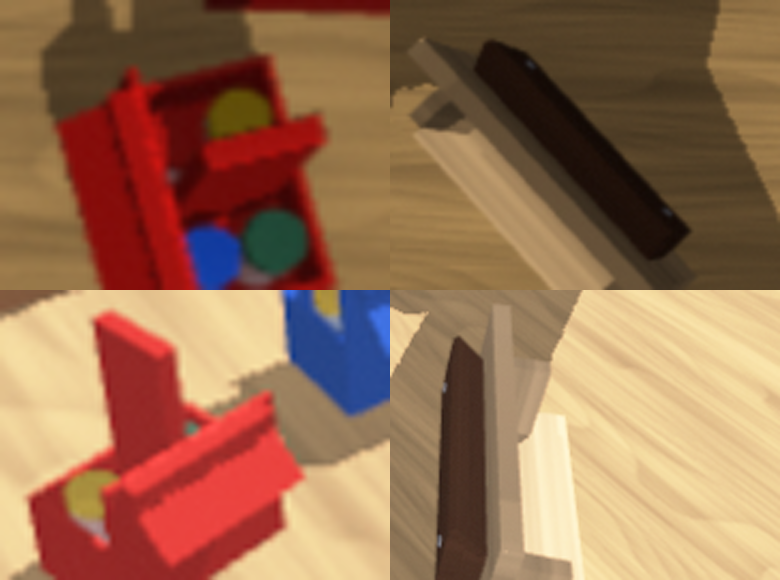

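```bash
cat > fit.py <<'E'
from h import *
from scipy.optimize import minimize
def box(x0,x1,y0,y1,z0,z1): return np.array([[x,y,z] for x in(x0,x1) for y in(y0,y1) for z in(z0,z1)])
CAD=[box(-40,40,-60,60,0,55),box(36,40,-60,60,0,100),box(-28,28,-7,7,50,155),
     np.array([[a,y,b] for y in(-50,50) for a,b in((40,85),(68,57),(74,62.7),(40,96.3))])]
CLE=[np.array([[a,y,b] for y in(-120,120) for a,b in((0,54),(36,54),(36,110),(4.2,141.8),(0,141))])]
def sil(parts,p,d):
    c,s=np.cos(p[2]),np.sin(p[2]); m=np.zeros((384*4,512*4),np.uint8)
    for P in parts:
        W=P/1000@np.array([[c,s,0],[-s,c,0],[0,0,1]])+[p[0],p[1],0]
        cv2.fillConvexPoly(m,cv2.convexHull(((proj(d,W)+.5)*4*16).astype(np.int32)),1,shift=4)
    return cv2.resize(m.astype(np.float32),(512,384),interpolation=cv2.INTER_AREA)
def fit(parts,p0,views):
    # views: list of (d, mask)
    p0=np.array(p0); k=np.array([.01,.01,.05])
    f=lambda z:sum(np.abs(sil(parts,p0+z*k,d)-m).sum() for d,m in views)
    r=min((minimize(f,z,method='Nelder-Mead',options=dict(xatol=.005,fatol=.2,initial_simplex=np.vstack([z,z+np.eye(3)])))for z in(np.zeros(3),[-.7,.7,-.7],[.7,-.7,.7])),key=lambda r:r.fun)
    return p0+r.x*k,r.fun
def mask(d,roi,f):
    c=d['color'].astype(float); m=f(c[...,0],c[...,1],c[...,2]); x,y,w,h=roi; o=np.zeros(m.shape,np.uint8); o[y:y+h,x:x+w]=m[y:y+h,x:x+w]
    o=cv2.morphologyEx(o,cv2.MORPH_CLOSE,np.ones((9,9)))if o.sum() else o
    n,l,st,_=cv2.connectedComponentsWithStats(o); k=1+st[1:,4].argmax(); o=(l==k).astype(np.uint8)
    cs,_=cv2.findContours(o,0,2); cv2.drawContours(o,cs,-1,1,-1); return o.astype(np.float32)
RED=lambda r,g,b:(r>2.2*g)&(r>2.2*b)&(r>45)
DARK=lambda r,g,b:(r<75)&(g<40)&(b<40)&(r>1.25*g)
E
python3 - <<'E'
from fit import *
T,S=[dict(np.load(n+'.npz')) for n in('top','scene')]
mt=mask(T,(285,140,52,55),RED); ms=mask(S,(160,155,60,68),RED)
g=at_z(T,312,168,.05)
vis=[]
for nm,v in(('both',[(T,mt),(S,ms)]),('top',[(T,mt)]),('scene',[(S,ms)])):
    p,e=fit(CAD,[g[0],g[1],1.83],v); print(nm,p.round(4),e.round(1),mt.sum(),ms.sum())
    if nm=='both': pr=p
c0=at_z(T,140,217,.1)
ct=mask(T,(95,175,85,85),DARK)
# scene mask: cleat
cs=mask(S,(345,215,45,125),DARK)
for nm,v in(('both',[(T,ct),(S,cs)]),('top',[(T,ct)]),('scene',[(S,cs)])):
    p,e=fit(CLE,[c0[0],c0[1],2.36],v); print(nm,p.round(4),e.round(1),ct.sum(),cs.sum())
    if nm=='both': pc=p
def ov(d,ps,roi):
    im=cv2.resize(d['color'][...,::-1],None,fx=4,fy=4,interpolation=cv2.INTER_CUBIC)
    for parts,p in ps:
        m=(sil(parts,p,d)>.5).astype(np.uint8); m=cv2.resize(m,None,fx=4,fy=4,interpolation=0)
        k,_=cv2.findContours(m,0,2); cv2.drawContours(im,k,-1,(0,255,0),1)
    x,y,w,h=[4*a for a in roi]; return cv2.resize(im[y:y+h,x:x+w],(390,290))
q=[(CAD,pr),(CLE,pc)]
cv2.imwrite('pics/ov.png',np.vstack([np.hstack([ov(T,q,(280,135,65,48)),ov(T,q,(75,170,130,97))]),np.hstack([ov(S,q,(160,155,78,58)),ov(S,q,(330,210,180,134))])]))
E
```

```text
both [ 0.644  -0.1922  1.8482] 215.3 1579.0 1824.0
top [ 0.6454 -0.192   1.8505] 61.8 1579.0 1824.0
scene [ 0.6416 -0.193   1.8366] 118.7 1579.0 1824.0
both [0.4805 0.2983 2.3542] 2176.2 1614.0 286.0
top [0.4814 0.2996 2.3638] 59.5 1614.0 286.0
scene [-2.2711 -2.3464  2.9182] 286.0 1614.0 286.0
```

View pics/ov.png

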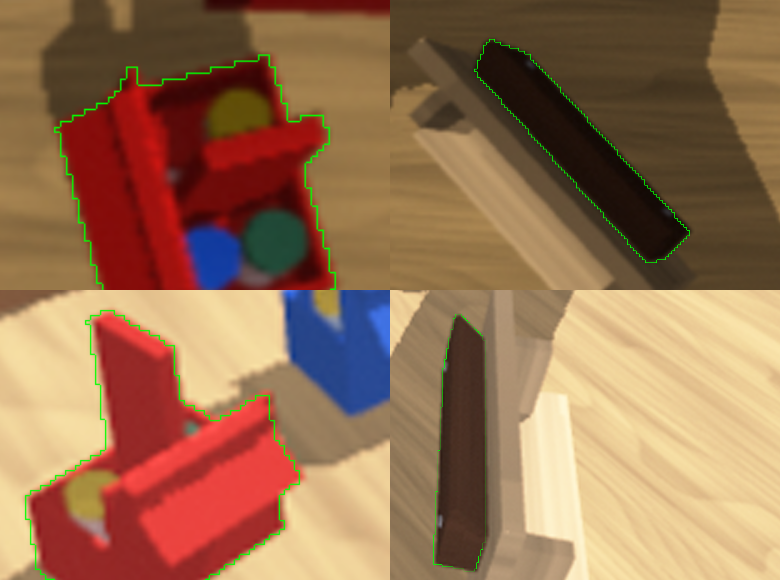

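```bash
python3 -m jog '[[1,[300,263,0],0.4],[1,[673,591,0],0.865],[1,[673,591,0],0.865],[1,[673,591,0],0.865],[1,[673,591,0],0.865],[1,[673,591,0],0.865],[1,[673,591,0],0.865],[1,[673,591,0],0.865],[1,[673,591,0],0.865],[1,[673,591,0],0.865],[1,[673,591,0],0.865],[1,[673,591,0],0.865],[1,[673,591,0],0.865],[1,[673,591,0],0.865],[1,[673,591,0],0.865],[1,[673,591,0],0.865],[1,[673,591,0],0.865],[1,[673,591,0],0.865]]' 5
python3 - <<'E'
from h import *
w=snap('wrist','w1.png'); s=status.get_state(); print(s['t'],s['eef_pos'],s['ee_rot'],s['q'])
E
```

```text
t: 2.35
eef_pos: [0.6471, -0.2015, 0.241]
ee_rot: [-3.141, -0.0, -1.291]
force: [0.4, -0.7, 0.9]
width: 0.0877
gripper_force: 0.0
2.4 [ 0.64712511 -0.20156425  0.24112097] [-3.14093841e+00 -1.14966973e-04 -1.29123905e+00] [-1.50987331e-02  3.62508253e-01  1.90275537e-02 -8.49681215e-05
 -1.22665620e+00  2.94684686e-01]
```

View pics/w1.png

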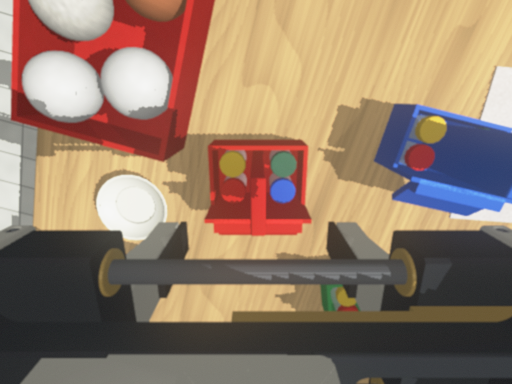

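```bash
python3 - <<'E'
from fit import *
W=dict(np.load('wrist.npz'))
print(W['cam_to_world'].round(3).tolist())
m=mask(W,(195,130,125,110),RED)
p,e=fit(CAD,[.644,-.192,1.848],[(W,m)]); print(p,e,m.sum())
E
```

```text
[[-0.961, -0.263, -0.082, 0.669], [-0.276, 0.916, 0.29, -0.281], [-0.001, 0.302, -0.953, 0.384], [0.0, 0.0, 0.0, 1.0]]
[ 0.64310801 -0.18961164  1.84604042] 608.5 8743.0
```

```bash
python3 -m jog '[[1,[0,0,60],0],[1,[0,0,100],0],[1,[0,0,122],0],[1,[0,0,122],0],[-1,[0,0,122],0],[-1,[0,0,122],0],[-1,[0,0,122],0],[-1,[0,0,122],0],[-1,[0,0,122],0],[-1,[0,0,122],0],[-1,[0,0,122],0],[-1,[0,0,122],0]]' 5
```

```text
t: 3.9
eef_pos: [0.6472, -0.2028, 0.1185]
ee_rot: [3.141, 0.0, -1.293]
force: [0.0, 0.4, -2.3]
width: 0.014
gripper_force: 5.0
```

```bash
python3 -m jog '[[-1,[-6,0,-3],0],[-1,[-13,0,-5],0],[-1,[-20,0,-6],0],[-1,[-27,0,-8],0],[-1,[-34,0,-9],0],[-1,[-40,0,-9],0],[-1,[-45,0,-10],0],[-1,[-45,0,-10],0]]' 5
python3 - <<'E'
from h import *
S=snap('scene','s2.png'); c=S['color'][130:230,140:260,::-1]; cv2.imwrite('pics/s2c.png',cv2.resize(c,None,fx=5,fy=5,interpolation=2))
E
```

```text
t: 4.9
eef_pos: [0.6349, -0.1592, 0.1287]
ee_rot: [-3.141, -0.0, -1.292]
force: [0.5, 0.4, -3.1]
width: 0.0143
gripper_force: 5.0
```

View pics/s2c.png

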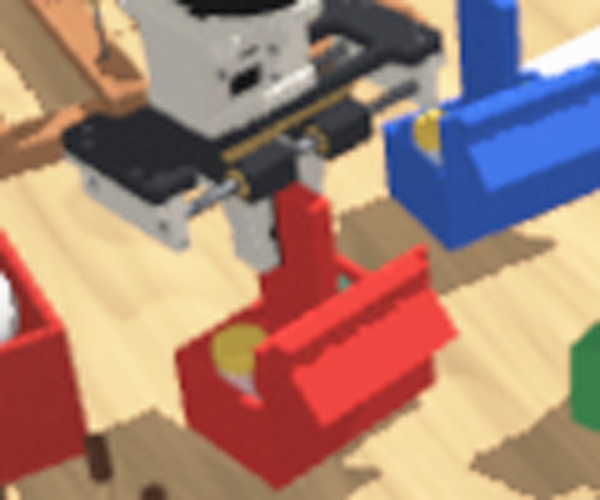

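```bash
cat > tilt.py <<'E'
from fit import *
def silt(q,P,yaw,d):
    sx,sz,th=q; c,s=np.cos(th),np.sin(th); cy,sy=np.cos(yaw),np.sin(yaw)
    m=np.zeros((384*4,512*4),np.uint8)
    for B in CAD:
        L=(B-[sx,0,sz])/1000; L=np.c_[L[:,0]*c+L[:,2]*s,L[:,1],-L[:,0]*s+L[:,2]*c]
        W=np.c_[L[:,0]*cy-L[:,1]*sy,L[:,0]*sy+L[:,1]*cy,L[:,2]]+P
        cv2.fillConvexPoly(m,cv2.convexHull(((proj(d,W)+.5)*64).astype(np.int32)),1,shift=4)
    return cv2.resize(m.astype(np.float32),(512,384),interpolation=cv2.INTER_AREA)
def tfit(d,roi,ycut,P,yaw,q0=(-11,124,.15)):
    m=mask(d,roi,RED); w=(np.arange(384)>=ycut)[:,None]
    k=np.array([4,4,.1]);q0=np.array(q0)
    f=lambda z:(np.abs(silt(q0+z*k,P,yaw,d)-m)*w).sum()
    r=minimize(f,[0,0,0],method='Nelder-Mead',options=dict(initial_simplex=np.vstack([-np.ones(3)*.5,np.eye(3)*1.5]),xatol=.01,fatol=.2))
    q=q0+r.x*k; return q.round(3),np.degrees(q[2]).round(1),r.fun.round(1),(m*w).sum()
E
python3 - <<'E'
from tilt import *
S=dict(np.load('scene.npz'))
s=status.get_state(); print(s['t'],s['force'],s['moment'])
P=s['eef_pos']+[0,0,.005]
print(tfit(S,(170,160,65,70),188,P,1.849))
E
```

```text
4.95 [-0.02739774 -0.37210144 -3.03731072] [-0.0214536  -0.08220767  0.01763969]
(array([-14.178, 118.717,  -0.   ]), np.float64(-0.0), np.float64(69.4), np.float32(1458.0))
```

```bash
python3 -m jog '[[-1,[0,0,-40],0],[-1,[0,0,-90],0],[-1,[0,0,-130],0],[-1,[-40,-5,-150],-0.1],[-1,[-90,-8,-150],-0.2],[-1,[-140,-12,-150],-0.3],[-1,[-190,-16,-150],-0.4],[-1,[-240,-20,-150],-0.51],[-1,[-290,-23,-150],-0.51],[-1,[-340,-27,-150],-0.51],[-1,[-370,-29,-150],-0.51],[-1,[-390,-30,-150],-0.51],[-1,[-390,-30,-150],-0.51],[-1,[-390,-30,-120],-0.51],[-1,[-390,-30,-80],-0.51],[-1,[-390,-30,-54],-0.51],[-1,[-390,-30,-54],-0.51],[-1,[-390,-30,-54],-0.51]]' 20
python3 - <<'E'
from tilt import *
S=snap('scene','s3.png'); T=snap('top','t3.png'); s=status.get_state(); print(s['force'],s['moment'])
R=lambda d,x,y,w,h:cv2.resize(np.ascontiguousarray(d['color'][y:y+h,x:x+w,::-1]),(390,390*h//w),interpolation=2)
cv2.imwrite('pics/c3.png',np.hstack([R(S,260,130,150,200),R(T,80,140,150,200)]))
E
```

```text
t: 7.2
eef_pos: [0.5577, 0.2235, 0.184]
ee_rot: [-3.14, -0.001, -0.783]
force: [0.6, -0.1, -3.8]
width: 0.0142
gripper_force: 20.0
[ 0.69261725  0.09528483 -3.26844106] [ 0.03664271 -0.0385104  -0.02768011]
```

View pics/c3.png

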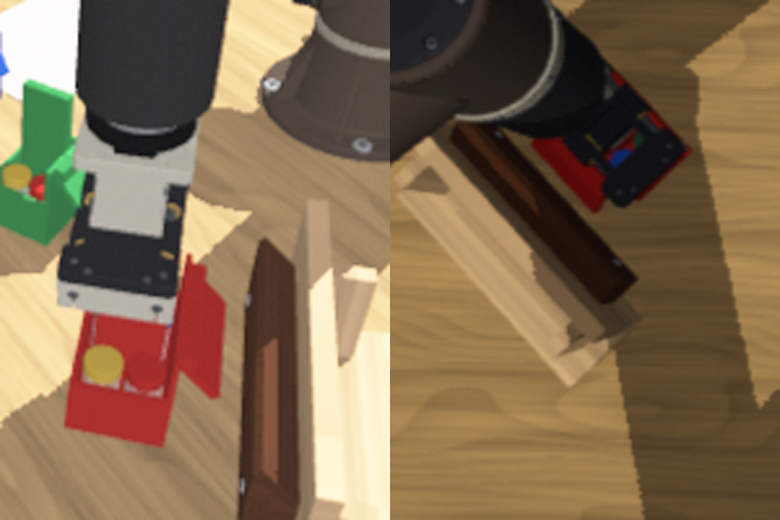

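```bash
python3 -m jog '[[-1,[-8,0,12],0],[-1,[-18,0,12],0],[-1,[-20,0,8],0],[-1,[-22,0,4],0],[-1,[-25,0,0],0],[-1,[-28,0,-4],0],[-1,[-31,0,-8],0],[-1,[-34,0,-12],0],[-1,[-37,0,-15],0],[-1,[-40,0,-18],0],[-1,[-43,0,-20],0],[-1,[-43,0,-20],0]]' 5
python3 - <<'E'
from tilt import *
S=snap('scene','s4.png'); s=status.get_state(); print(s['force'],s['moment'])
R=lambda d,x,y,w,h:cv2.resize(np.ascontiguousarray(d['color'][y:y+h,x:x+w,::-1]),(580,580*h//w),interpolation=2)
cv2.imwrite('pics/c4.png',R(S,265,190,130,130))
E
```

```text
t: 8.8
eef_pos: [0.5261, 0.2542, 0.2028]
ee_rot: [-3.141, -0.0, -0.782]
force: [0.4, -0.2, -1.8]
width: 0.0137
gripper_force: 5.0
[ 1.10053485 -0.16925316 -2.80907904] [-0.09078678 -0.14716149  0.03421784]
```

View pics/c4.png

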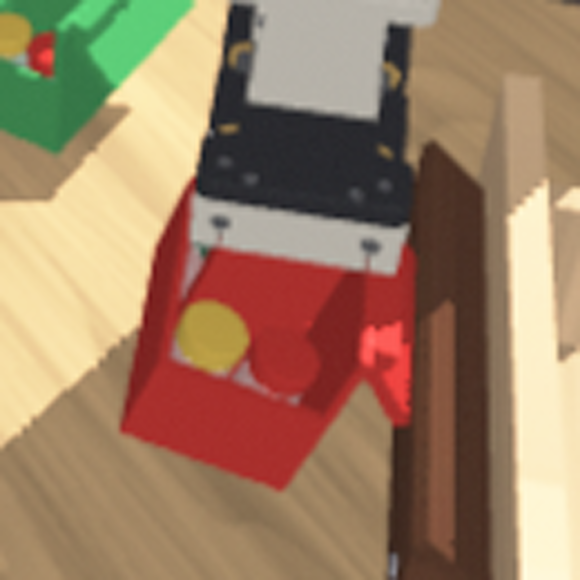

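```bash
python3 - <<'E'
from tilt import *
S=dict(np.load('scene.npz')); s=status.get_state(); P=s['eef_pos']+[0,0,.005]
u=np.array([np.cos(2.36),np.sin(2.36)]); v=np.array([-u[1],u[0]]); d=P[:2]-[.481,.299]; print('grasp rel cleat x,y',d@u,d@v)
for yc in(250,262): print(tfit(S,(280,235,82,70),yc,P,2.36,(-12,122,.3)))
E
```

```text
grasp rel cleat x,y -0.06360173076184042 -2.1658962306073373e-05
(array([ -9.552, 123.049,   0.268]), np.float64(15.4), np.float64(100.1), np.float32(2487.0))
(array([-10.18 , 122.851,   0.28 ]), np.float64(16.0), np.float64(72.7), np.float32(1782.0))
```

```bash
python3 -m jog '[[-1,[-2,0,-2],0],[-1,[-3,0,-4],0],[-1,[-3,0,-4],0]]' 5 && python3 -m jog '[[-1,[0,0,0],0],[-1,[4,0,-2],0],[-1,[8,0,-6],0],[-1,[8,0,-25],0],[-1,[8,0,-40],0],[-1,[8,0,-40],0],[-1,[0,0,-40],0],[-1,[-10,0,-40],0],[-1,[-20,0,-40],0],[-1,[-31,0,-40],0],[-1,[-31,0,-40],0],[-1,[-31,0,-40],0]]' 25
python3 - <<'E'
from tilt import *
S=snap('scene','s5.png'); s=status.get_state(); print(s['force'],s['moment']);P=s['eef_pos']+[0,0,.005]
u=np.array([np.cos(2.36),np.sin(2.36)]); v=np.array([-u[1],u[0]]); d=P[:2]-[.481,.299]; print('grasp rel cleat x,y',d@u,d@v,P[2])
m=mask(S,(285,220,105,80),RED); ys,xs=np.where(m); print(xs.min(),xs.max(),ys.min(),ys.max())
for yc in(245,255): print(tfit(S,(285,220,105,80),yc,P,2.36,(-10,123,.3)))
R=lambda d,x,y,w,h:cv2.resize(np.ascontiguousarray(d['color'][y:y+h,x:x+w,::-1]),(580,580*h//w),interpolation=2)
cv2.imwrite('pics/c5.png',R(S,275,190,130,130))
E
```

```text
t: 9.22
eef_pos: [0.524, 0.2563, 0.2068]
ee_rot: [-3.141, 0.0, -0.783]
force: [-0.5, -1.5, -3.8]
width: 0.014
gripper_force: 5.0
t: 10.72
eef_pos: [0.502, 0.2782, 0.2466]
ee_rot: [3.142, -0.0, -0.782]
force: [-0.3, -0.3, -3.0]
width: 0.0138
gripper_force: 25.0
[ 0.41237364  0.05570857 -2.68686073] [-0.01246159 -0.02273256 -0.0192996 ]
grasp rel cleat x,y -0.02977983541084253 -7.984677522714417e-06 0.2515845713502002
309 376 220 288
(array([-12.183, 123.314,   0.331]), np.float64(19.0), np.float64(86.1), np.float32(2281.0))
(array([-11.791, 123.012,   0.328]), np.float64(18.8), np.float64(75.9), np.float32(1635.0))
```

View pics/c5.png

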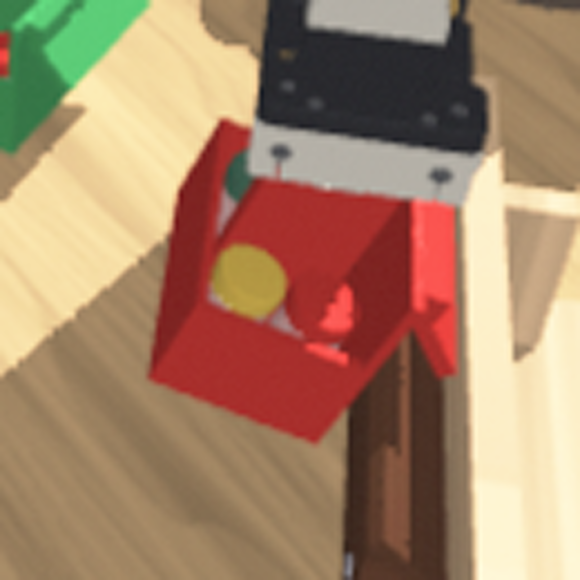

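```bash
python3 -m jog '[[-1,[4,0,0],0],[-1,[4,0,12],0],[-1,[4,0,22],0],[-1,[4,0,30],0],[-1,[4,0,34],0],[-1,[4,0,34],0],[-1,[4,0,34],0]]' 25; python3 - <<'E'
from h import *
s=status.get_state(); print(s['force'],s['moment'])
E
python3 -m jog '[[-1,[0,0,2],0],[-1,[0,0,5],0],[-1,[2,0,8],0],[-1,[5,0,12],0],[-1,[7,0,16],0],[-1,[10,0,19],0],[-1,[12,0,22],0],[-1,[14,0,26],0],[-1,[16,0,29],0],[-1,[17,0,31],0],[-1,[18,0,33],0],[-1,[18,0,33],0]]' 5
python3 - <<'E'
from tilt import *
S=snap('scene','s6.png'); s=status.get_state(); print(s['force'],s['moment']);P=s['eef_pos']+[0,0,.005]
u=np.array([np.cos(2.36),np.sin(2.36)]); v=np.array([-u[1],u[0]]); d=P[:2]-[.481,.299]; print('grasp rel cleat x,y',d@u,d@v,P[2])
for yc in(255,): print(tfit(S,(285,220,105,90),yc,P,2.36,(-10,123,.0)))
R=lambda d,x,y,w,h:cv2.resize(np.ascontiguousarray(d['color'][y:y+h,x:x+w,::-1]),(580,580*h//w),interpolation=2)
cv2.imwrite('pics/c6.png',R(S,275,190,130,130))
E
```

```text
t: 11.65
eef_pos: [0.5051, 0.2754, 0.2129]
ee_rot: [-3.141, -0.0, -0.783]
force: [-0.5, 0.2, -2.9]
width: 0.0139
gripper_force: 25.0
[-0.45917329  0.19875594 -2.93053874] [ 0.0534668   0.04578554 -0.00494371]
t: 13.15
eef_pos: [0.5179, 0.2628, 0.1801]
ee_rot: [-3.141, -0.0, -0.783]
force: [-0.6, -0.8, 3.6]
width: 0.0142
gripper_force: 5.0
[-0.01440399 -1.21644808  5.07256436] [-0.18499771  0.09906572  0.06544469]
grasp rel cleat x,y -0.051704731112521045 -0.0002704233124021944 0.18512760000487227
(array([-1.06630e+01,  1.22673e+02, -2.70000e-02]), np.float64(-1.5), np.float64(293.7), np.float32(2377.0))
```

View pics/c6.png

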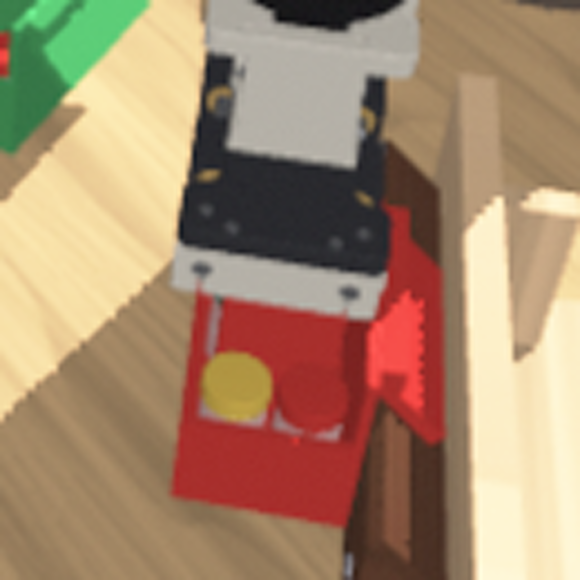

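```bash
python3 -m jog '[[-1,[0,0,1],0],[-0.5,[0,0,0],0],[0,[0,0,0],0],[0.6,[0,0,0],0],[0.6,[0,0,0],0],[0.6,[0,0,0],0],[0.6,[0,0,-25],0],[0.6,[0,0,-60],0],[1,[20,0,-110],0],[1,[60,0,-150],0],[1,[120,0,-180],0],[1,[170,0,-180],0],[1,[200,0,-180],0],[1,[200,0,-180],0],[1,[200,0,-180],0]]' 5
cat > chk.py <<'E'
from tilt import *
S=snap('scene','s7.png'); T=snap('top','t7.png'); s=status.get_state(); print(s['t'],s['eef_pos'],s['force'],s['width'])
m=[(d,mask(d,r,RED)) for d,r in((S,(270,200,120,110)),(T,(100,150,90,90)))]
for d,k in m: ys,xs=np.where(k); print(k.sum(),xs.min(),xs.max(),ys.min(),ys.max())
# params: cleat-frame x,y,z mm of corner point, tilt, yaw err
C=np.array([.481,.299,.146])
def f(z,vs):
    return sum(np.abs(silt((40,85,z[3]*.05),C+Rz@[z[0]*.004,z[1]*.004,z[2]*.004],2.36+z[4]*.03,d)-k).sum() for d,k in vs)
Rz=cv2.Rodrigues(np.array([0,0,2.36]))[0]
for vs in(m,m[:1],m[1:]):
    r=minimize(f,np.zeros(5),args=(vs,),method='Nelder-Mead',options=dict(initial_simplex=np.vstack([np.zeros(5)-.3,np.eye(5)*1.3]),maxiter=600,xatol=.01,fatol=.3))
    print('mm',(r.x[:3]*4).round(1),'tilt',np.degrees(r.x[3]*.05).round(1),'yaw',np.degrees(r.x[4]*.03).round(1),r.fun,'at home',f(np.zeros(5),vs))
E
python3 chk.py
```

```text
t: 15.08
eef_pos: [0.6592, 0.1216, 0.3592]
ee_rot: [3.141, 0.0, -0.783]
force: [-0.1, 1.1, 0.8]
width: 0.0878
gripper_force: 0.0
15.175 [0.65895657 0.12222613 0.35980392] [0.17831863 0.09390861 0.41228389] 0.08750352968026008
3651.0 313 374 228 307
2088.0 118 180 180 237
mm [ 0.7 -1.   0.2] tilt 0.1 yaw 0.3 294.9375 at home 325.875
mm [  1.7  10.8 -12.4] tilt 0.1 yaw 0.3 139.25 at home 216.0625
mm [-1.1 -1.7 -0.2] tilt -0.6 yaw 0.2 83.75 at home 109.8125
```

```bash
python3 -c "from station import order; print(order.job_done())"
```

```text
the job is handed in; nothing more can be done
None
```

The red caddy is hung upright at the middle of the cleat and released. A two-camera fit puts it within about 1 mm of home with 0.1° of tilt. It was tilted about 18–19° beforehand by nudging its strip against the cleat face. The green and blue caddies were not touched, and the job was handed in at about 15 s.

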